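# Couple the dosing nozzle to the sweet filler

### The arm

A 6-joint arm with a two-finger parallel gripper is mounted at the origin on the work surface. World frame = base frame: x ahead of the robot, y to its left, z up, the work surface at z = 0. Lengths are in m, angles in degrees, forces in N, time in s.
With the tool pointing down it reaches from about 0.3 to 0.75 m from the base axis. Payload 8.5 kg.
Tool frame: the origin (TCP) lies midway between the tips of the shut fingers; the grasp point (between the pads) lies 19 mm behind it (env.grip_depth is the distance from the TCP to the grasp point, in m); y points along the fingers, x is the direction in which the jaws open and shut, and the axes are right-handed (so a half turn about y gives the same grasp; the last joint's range is limited). The gripper opens to 85 mm and grips with 20 to 120 N. Pads are 22 mm wide; open, the fingers measure 114 mm over their backs; the gripper's body (76 mm by 85 mm) begins 54 mm behind the grasp point. The pads swing forward as they close: fully open they stand 13 mm farther back than shut.
Start: joints at [-78.684, 21.807, 74.336, -0, 83.858, -12.336], TCP at [0.221, -0.504, 0.231] pointing down, gripper open.
Joint ranges: [-178.18, 178.18], [-50.72, 133.34], [12.68, 142.11], [-81.47, 261.47], [9.98, 163.14], [-165.26, 165.26]. Speed limits (degrees/s): [136.94, 136.94, 180, 180, 180, 180].

### API

Orientations are given as a 3x3 rotation matrix whose columns are the frame's x, y, z axes.
In Python, from rig import env gives the robot as it stands.
- The arm moves only by the shell command python3 -m inch 'ROWS' [FORCE]. ROWS is JSON, a list that holds one entry, the list of rows, each a list of 7 numbers: the gripper command: -1 is shut, 1 is fully open, values between are in proportion, then the shift along the world's x, y, z in cm, then the turn, a rotation vector about the world's x, y, z in degrees. In form: [[[grip, dx, dy, dz, rx, ry, rz], ...]]. A call has 1 to 20 rows; each row is the pose to reach, as a shift and turn from the pose commanded when the call began; what a row does not reach only later rows make up. A row lasts 1/8 s, in which the tool goes at most 62.5 mm and 10.7 degrees, less where a joint would pass 70% of its speed; a pose out of reach is approached as far as the arm can. A call with a gripper value outside its range is refused whole. The fingers move at their own pace and stop on an object; FORCE is the grip in N (left out, the last holds). Time passes only in rows, so rows that repeat a pose let the fingers close. It gives the time, the measured TCP pose, the force and the opening at its end, in the units of the state.
- env.observe(): the state, without advancing time (a new reading comes with each control period).
- env.get_image(name): name is "scene" or "top"; returns a dict with "frame" (420x560x3 uint8, red, green, blue), "mtx" (3x3 intrinsics, pixels), "distortion" ([k1, k2, p1, p2, k3] as OpenCV has them; the pictures are not rectified), "rvec" (rotation vector, rad) and "tvec" (3), from world to camera coordinates, as OpenCV has them. Camera axes: x right, y down, z forward; pixel columns grow to the right and rows downward; lengths in m; the calibration is good to about 2 mm. A picture is of the moment at which its call begins. There is no depth.
- env.close_job(): hands the job in, once; it reports no verdict.
The state is a dict: "time_s": time; "q": joint angles; "qvel": joint speeds; "joint_efforts": joint torques, N m; "position": TCP position; "tool_rot": TCP orientation; "ft_force": force on the tool from outside, world axes, zero at the start; "wrist_torque": the same for the moment, N m; "grip_width": finger opening in m.
Only numpy, scipy, OpenCV 4.12 (cv2) and the standard library are available. Lean on these libraries where they do the work, as an engineer would, in place of code of your own. Each camera call takes 0.05 s, during which the arm holds its last target.

### The job

Fit the steel dosing nozzle to the filler's outlet coupler: pull the brass sleeve back towards the machine until it catches, then take the nozzle from its rest and gently press its plug end straight into the coupler until its shoulder is home and the sleeve springs forward again and locks it. Never force the nozzle against the coupler, let go at the end, and leave the bowl, the jar and the cup where they stand.

Things in the scene. Friction and masses are not known exactly. Their poses are not given: they have to be found in the camera images.
- outlet (a point): Nominal centre of the mouth of the filler's round steel outlet coupler, on its level axis, 80 mm above the table; fixed to the machine. The coupler stands on a stiff floating mount: its real mouth is up to 6 mm before or behind this point and up to 2.5 mm to either side, at the same height, and stays put. Own x axis (level): into the coupler, towards the machine; y to the side; z up.
- filler: White box-shaped bench filler with steel hopper (270 mm high), fixed; origin on the table under outlet, same axes. Its face, 200 mm wide, is 121 mm behind the mouth; between are the coupler and a pipe 29 mm thick with a 40 mm collar 62 to 76 mm behind the mouth. The mouth is a ring of 30 mm outer, 24 mm inner diameter that narrows over the first 5 mm to a bore of 17.6 mm.
- sleeve (a joint): How far the sleeve is pulled back along +x, in m: 0 fully forward, 0.0115 hard stop; its spring pulls forward with 2.5 N at 0, 6 N at the stop. Pulled past 0.010 it is caught and stays at about 0.006 when let go. Jaws in the bore block the plug while the sleeve is forward. As the plug goes in, the sleeve eases forward a little; only in the last 1 mm before home does it snap to 0 and lock.
- nozzle_grip (a point): Middle of the grip of the loose, round steel nozzle (105 mm long, about 0.16 kg; lies level in its rest, axis 50 mm above the table), on its axis. Own x axis: along it towards the plug end. The grip, with a blue band, is 22 mm in diameter, from 13 mm behind to 13 mm ahead of this point, between two flanges of 30 mm diameter, 10 and 9 mm thick. The tapered outlet ends 57 mm behind this point.
- shoulder (a point): Centre of the front face of the nozzle's front flange (its shoulder), 22 mm ahead of nozzle_grip; same axes. Home, the shoulder lies against the coupler's real mouth (up to 1.5 mm before it and sagging a little, once locked and let go).
- plug_tip (a point): Tip of the nozzle's plug, on the axis, 26 mm ahead of the shoulder, 48 mm ahead of nozzle_grip; same axes. The plug is 16 mm in diameter with a groove and a small chamfer at the tip. In the bore, a spring valve pushes back on it with 2 to 5 N over the last 17 mm before home, and the jaws add some 5 N of drag over the last 11 mm.
- rest: White fixed nozzle rest, origin at the centre of its underside; base 110 x 70 x 10 mm, x axis along the nozzle towards its plug end. Two V-shaped supports, 6 mm thick, up to 56 mm high, hold the nozzle 26 mm ahead of and 31 mm behind the origin; between them the grip is free on both sides. The nozzle lifts straight up.
- bowl: Small steel bowl, 110 mm across, 45 mm high; origin at the centre of its underside. Bystander.
- jar: Amber jar with a yellow cap, 60 mm across, 85 mm high; origin at the centre of its underside. Bystander.
- cup: White cup, 72 mm across, 60 mm high; origin at the centre of its underside. Bystander.
- sleeve_mark (a point): Nominal middle of the brass sleeve's gripping part when forward: on the coupler's axis, 15 mm behind outlet, fixed to the machine (the sleeve stands off it as the mouth does); same axes. The part, with dark rings, is 36 mm in diameter and 26 mm long; behind it (+x) is a flange of 44 mm diameter, 8 mm thick, for fingers to push on. Pulling back is along +x.
- collar (a joint): Sprung white valve collar inside the bore, in m: 0.007 fully forward, about 0 when the sleeve is forward and no plug is in, and negative when a plug pushes it inwards: about -0.009 with the plug home.
There are look-alikes about, which are no part of the job. Of the things that look like the part that bears nozzle_grip, the middle-sized one is meant.

How it is judged:
By the outcome, as a careful person would: the job done as asked, in the order asked, and still so for the second after the job is handed in, with the robot touching nothing.
It also fails if it takes over 70 s, if anything falls off the work surface, if the arm or the gripper's body presses on something with over 40 N, if the wrist force passes 120 N, or if a joint passes its speed limit or range.

## Working session

There is one attempt and no reset: what is moved stays moved. The work goes in short steps, Python scripts to look and compute and a shell command to move; the robot and the scene stay as the last step left them, time stands still between calls to the robot, and variables do not carry over. Pictures are saved under pics/ and viewed, and the job is handed in when it is done.

```bash
ls; mkdir -p pics; python3 - <<'E'
from rig import env
import cv2,pickle
for n in("scene","top"):
    d=env.get_image(n); cv2.imwrite(f"pics/{n}0.png",d["frame"][:,:,::-1]); pickle.dump(d,open(f"{n}0.pkl","wb"))
    print(n,d["mtx"],d["distortion"],d["rvec"],d["tvec"])
print(env.observe(),env.grip_depth)
E
```

```text
pics
scene [[395.17702278   0.         278.8896072 ]
 [  0.         395.17702278 207.89434065]
 [  0.           0.           1.        ]] [-0.05996361  0.          0.          0.          0.        ] [ 0.84486209  2.55875597 -1.03222316] [ 0.35914411 -0.26354551  1.14117935]
top [[483.75808606   0.         287.36448158]
 [  0.         483.75808606 214.95229937]
 [  0.           0.           1.        ]] [-0.16490086  0.          0.          0.          0.        ] [ 2.15149333 -2.18769968  0.10942301] [0.14126682 0.54399185 0.90733598]
{'time_s': 0.1, 'q': array([-7.86850189e+01,  2.18371376e+01,  7.43761593e+01, -8.65274045e-04,
        8.38571437e+01, -1.23367610e+01]), 'qvel': array([-0.02741837, -0.10169577, -0.05821527, -0.03058893, -0.07709407,
        0.06214704]), 'joint_efforts': array([ 5.04367403e-03, -4.49220085e+01, -2.31657529e+01, -1.09415453e-04,
        3.66282533e-03,  9.55194537e-06]), 'position': array([ 0.22058493, -0.50356828,  0.23079847]), 'tool_rot': array([[ 4.01177743e-01, -2.55938937e-04,  9.16000193e-01],
       [-9.15999437e-01,  1.20257967e-03,  4.01177748e-01],
       [-1.20424021e-03, -9.99999244e-01,  2.48008274e-04]]), 'ft_force': array([-0.16406366,  0.41162066, -0.25942679]), 'wrist_torque': array([0.02298815, 0.04079334, 0.01437089]), 'grip_width': 0.0852959201980641} 0.0187
```

View pics/scene0.png

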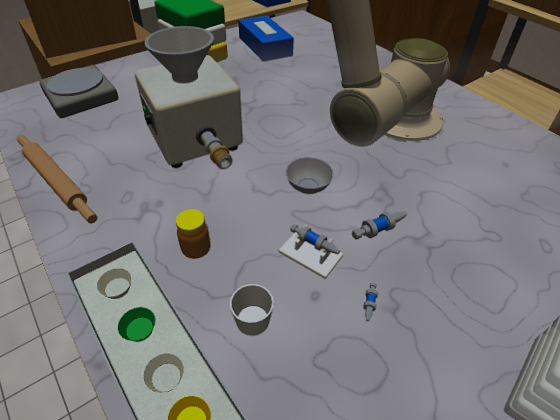

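View pics/top0.png

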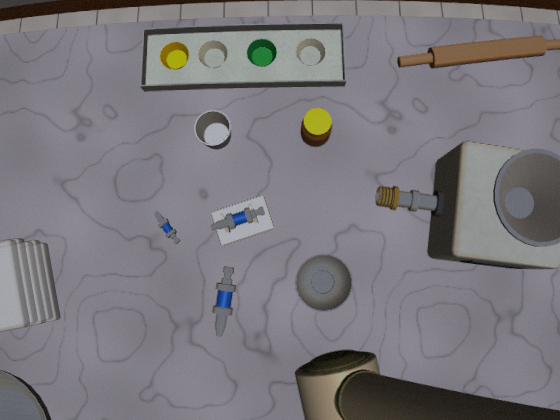

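The scene view shows the filler with its brass sleeve at (220,155). Three nozzle look-alikes, in scene and top pixels:
- In the white rest: scene (316,238), top (238,217).
- Larger one loose on the table: scene (378,225), top (225,300).
- Smaller one loose on the table: scene (371,300), top (167,228).

The middle-sized one is the one in the rest, so I choose that. Next I check it in a close crop.

```bash
cat > h.py <<'E'
import numpy as np,cv2,pickle
def cam(n): 
    d=pickle.load(open(n+".pkl","rb")); d["R"]=cv2.Rodrigues(np.array(d["rvec"]))[0]; d["t"]=np.array(d["tvec"]).ravel(); return d
def ray(d,uv):
    p=cv2.undistortPoints(np.array(uv,float).reshape(-1,1,2),d["mtx"],np.array(d["distortion"]))[:,0]
    v=np.c_[p,np.ones(len(p))]@d["R"]; return -d["R"].T@d["t"],v/np.linalg.norm(v,axis=1)[:,None]
def plane(d,uv,z):
    c,v=ray(d,uv); return c+v*((z-c[2])/v[:,2])[:,None]
def proj(d,P): return cv2.projectPoints(np.array(P,float).reshape(-1,3),np.array(d["rvec"]),np.array(d["tvec"]),d["mtx"],np.array(d["distortion"]))[0][:,0]
def snap(env,n,tag):
    d=env.get_image(n); pickle.dump(d,open(f"{n}{tag}.pkl","wb")); return cam(f"{n}{tag}")
def crop(d,x0,y0,x1,y1,s,fn):
    cv2.imwrite(fn,cv2.resize(d["frame"][y0:y1,x0:x1,::-1],None,fx=s,fy=s,interpolation=cv2.INTER_CUBIC))
def two(d1,p1,d2,p2):
    c1,v1=ray(d1,p1);c2,v2=ray(d2,p2);v1=v1[0];v2=v2[0]
    A=np.c_[v1,-v2];s=np.linalg.lstsq(A,c2-c1,rcond=None)[0];a=c1+s[0]*v1;b=c2+s[1]*v2
    return (a+b)/2,np.linalg.norm(a-b)
E
python3 - <<'E'
from h import *
t=cam("top0");s=cam("scene0")
crop(t,200,180,290,250,8,"pics/t_noz.png");crop(t,360,170,450,230,8,"pics/t_cpl.png")
crop(s,265,210,355,280,8,"pics/s_noz.png");crop(s,180,110,260,180,8,"pics/s_cpl.png")
for n,d in(("top",t),("scene",s)):
    m=cv2.inRange(cv2.cvtColor(d["frame"],cv2.COLOR_RGB2HSV),(105,150,60),(130,255,255))
    k,l,st,c=cv2.connectedComponentsWithStats(m)
    for i in range(1,k):
        if st[i,4]>15: print(n,c[i].round(1),st[i],plane(d,c[i],.05).round(4))
print(plane(t,[[320,281],[317,122],[212,128]],.04), -t["R"].T@t["t"],-s["R"].T@s["t"])
E
```

```text
top [239. 218.] [232 212  15  13 129] [[0.5397 0.2236 0.05  ]]
top [166.6 227.5] [162 223  10  10  62] [[0.5239 0.3622 0.05  ]]
top [223.8 298.6] [216 290  16  18 216] [[0.3889 0.2534 0.05  ]]
scene [265.1  29.6] [239  16  54  28 677] [[ 0.0273 -0.6476  0.05  ]]
scene [380.9 222.4] [373 216  16  14 140] [[0.4025 0.2728 0.05  ]]
scene [311.3 236.4] [305 230  14  14 116] [[0.5381 0.2187 0.05  ]]
scene [370.5 297.2] [366 293  10   9  64] [[0.5438 0.3804 0.05  ]]
[[0.41869047 0.07267251 0.04      ]
 [0.72691513 0.07112607 0.04      ]
 [0.71884266 0.27709804 0.04      ]] [0.45221311 0.13294452 0.95758608] [0.88901613 0.56432902 0.62603044]
```

View pics/t_noz.png

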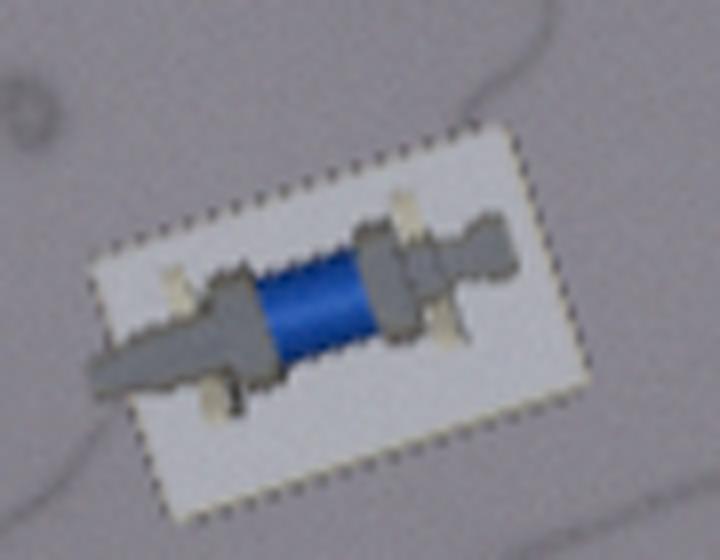

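View pics/s_noz.png

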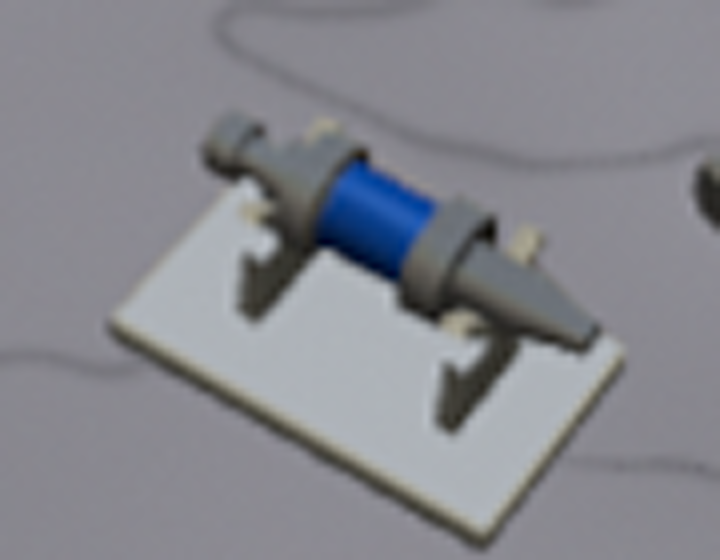

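View pics/t_cpl.png

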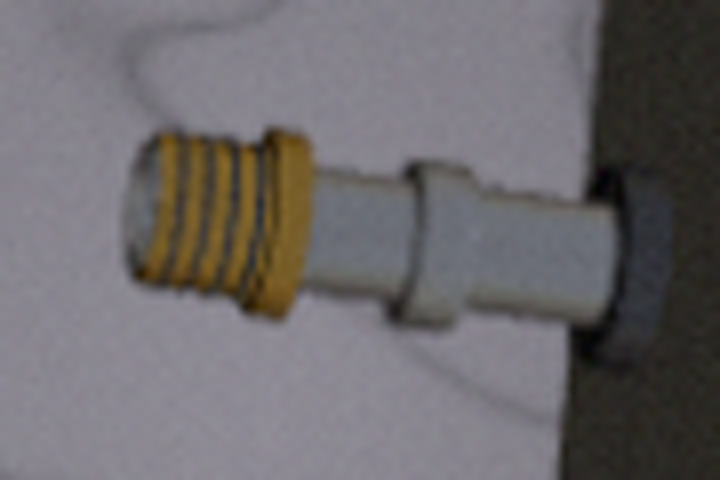

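View pics/s_cpl.png

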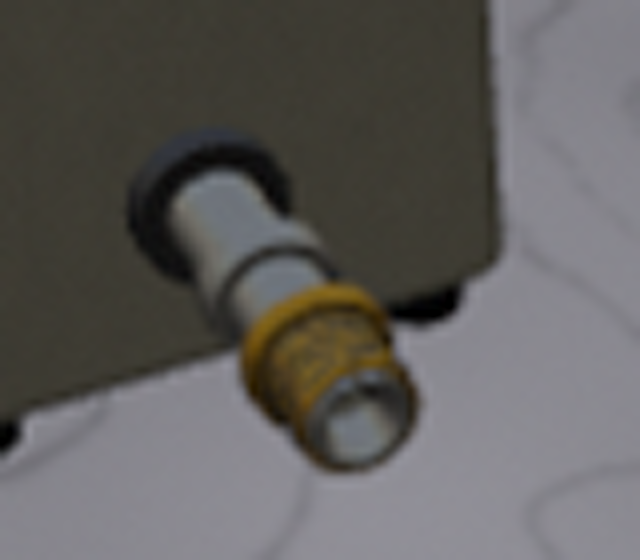

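The crops confirm the choice. In the rest, band at top (239,218), the nozzle's plug end points to image right (tip about (264,211) in top). The coupler mouth is at about top (377,197) and scene (224,163). Now I measure both axes.

```bash
python3 - <<'E'
from h import *
t=cam("top0");s=cam("scene0")
hsv=cv2.cvtColor(t["frame"],cv2.COLOR_RGB2HSV)
b=cv2.inRange(hsv,(12,110,60),(30,255,255)); b[:, :365]=0;b[:,420:]=0;b[:180]=0;b[220:]=0
ys,xs=np.nonzero(b)
for x in range(xs.min(),xs.max()+1): y=ys[xs==x]; print(x,y.min(),y.max(),end="; ")
print()
# upsampled gradient edges along columns: pipe part 400..433
g=cv2.cvtColor(t["frame"],cv2.COLOR_RGB2GRAY).astype(float)
for x in (378,380,382,384,386,388,390,392,394,396,399,401,403,405,407,413,416,420,424,428,432):
    c=g[178:222,x]; print(x,c[4:40].astype(int).tolist())
E
```

```text
378 202 204; 379 199 204; 380 187 204; 381 187 205; 382 188 205; 383 188 204; 384 187 205; 385 188 205; 386 188 205; 387 188 202; 388 188 206; 389 199 205; 390 188 207; 391 188 206; 392 201 208; 393 189 208; 394 186 209; 395 187 208; 396 187 207; 397 187 205; 398 188 198; 
378 [115, 112, 120, 126, 125, 97, 57, 62, 64, 75, 86, 92, 98, 96, 98, 105, 96, 89, 84, 84, 83, 63, 57, 75, 116, 137, 138, 139, 141, 136, 139, 140, 141, 138, 138, 139]
380 [125, 120, 113, 109, 91, 76, 87, 96, 95, 91, 95, 98, 101, 88, 87, 89, 89, 91, 94, 92, 76, 61, 50, 50, 106, 136, 139, 140, 139, 140, 140, 138, 137, 137, 143, 140]
382 [133, 130, 125, 108, 75, 56, 68, 66, 68, 72, 71, 69, 58, 60, 59, 65, 63, 71, 78, 83, 86, 87, 73, 55, 84, 127, 140, 140, 139, 138, 141, 141, 139, 141, 138, 139]
384 [132, 134, 134, 132, 112, 75, 82, 90, 95, 93, 94, 95, 93, 97, 96, 97, 93, 85, 83, 71, 63, 60, 60, 54, 88, 127, 140, 141, 138, 140, 141, 139, 140, 139, 137, 138]
386 [135, 135, 131, 133, 120, 73, 61, 60, 65, 63, 62, 62, 69, 70, 76, 83, 85, 93, 93, 94, 94, 92, 81, 59, 60, 112, 141, 142, 143, 140, 138, 141, 138, 142, 142, 139]
[... 2097 characters left out ...]
, 133, 130, 132, 132, 131, 134, 130, 125, 106, 94, 108, 111, 112, 114, 110, 109, 108, 110, 111, 113, 107, 105, 90, 75, 107, 132, 133, 132, 134, 134, 132, 132, 132]
424 [130, 127, 131, 130, 132, 133, 131, 130, 129, 133, 132, 122, 92, 106, 111, 111, 110, 111, 109, 109, 109, 112, 112, 112, 107, 94, 77, 80, 120, 135, 132, 131, 132, 134, 132, 135]
428 [130, 130, 128, 132, 127, 131, 130, 131, 132, 129, 131, 125, 106, 97, 108, 112, 112, 109, 109, 109, 108, 111, 110, 109, 108, 102, 88, 76, 104, 129, 133, 133, 131, 131, 132, 129]
432 [119, 118, 122, 126, 126, 128, 125, 119, 119, 120, 113, 107, 101, 84, 102, 107, 110, 111, 111, 108, 104, 112, 111, 111, 109, 109, 95, 80, 50, 15, 14, 15, 18, 31, 36, 37]
```

```bash
python3 - <<'E'
from h import *
t=cam("top0");s=cam("scene0")
hsv=cv2.cvtColor(t["frame"],cv2.COLOR_RGB2HSV)
f=t["frame"].astype(int)
b=cv2.inRange(hsv,(105,130,50),(130,255,255)); b[:, :225]=0;b[:,255:]=0;b[:200]=0;b[235:]=0
p=np.argwhere(b)[:,::-1].astype(float)
r=cv2.minAreaRect(p.astype(np.float32));print(r,cv2.boxPoints(r))
# rest base corners (top crop pix -> z=.01)
px=(np.array([[92,260],[500,122],[590,380],[178,522]])+.5)/8-.5+[200,180]
c=plane(t,px,.01);print(c,c.mean(0)); 
e=[(c[1]+c[2])/2-(c[0]+c[3])/2, ]; print(e,np.degrees(np.arctan2(e[0][1],e[0][0])))
# scene corners
px=(np.array([[325,155],[625,352],[485,540],[108,322]])+.5)/8-.5+[265,210]
# tip and tail
tip=plane(t,((np.array([[508,245]])+.5)/8-.5+[200,180]),.05);tail=plane(t,((np.array([[95,377]])+.5)/8-.5+[200,180]),.05)
print(tip,tail,np.linalg.norm(tip-tail),np.degrees(np.arctan2(*(tip-tail)[0,1::-1])))
print("scene near corners",plane(s,px[1:],.01))
print("proj of top corners into scene",((proj(s,c)-[265,210]+.5)*8-.5).round(0))
E
```

```text
((238.95001220703125, 217.85000610351562), (10.435516357421875, 12.649110794067383), 71.56505584716797) [[231.30002 214.90001]
 [243.30002 210.90001]
 [246.6     220.8    ]
 [234.6     224.8    ]]
[[0.55631417 0.28299806 0.01      ]
 [0.58892828 0.18154574 0.01      ]
 [0.52459807 0.16015209 0.01      ]
 [0.49126056 0.26186189 0.01      ]] [0.54027527 0.22163944 0.01      ]
[array([ 0.03297581, -0.10158106,  0.        ])] -72.01524162937181
[[0.5538083  0.17792486 0.05      ]] [[0.52411704 0.27598263 0.05      ]] 0.10245436840586936 -73.15402729225774
scene near corners [[0.49217053 0.26508683 0.01      ]
 [0.55691255 0.28611608 0.01      ]
 [0.58924032 0.18240031 0.01      ]]
proj of top corners into scene [[478. 530.]
 [107. 319.]
 [256. 151.]
 [619. 342.]]
```

```bash
python3 - <<'E'
from h import *
t=cam("top0");s=cam("scene0")
def edges(d,x,y0,ym,y1,bg=None):
    g=cv2.cvtColor(d["frame"],cv2.COLOR_RGB2GRAY).astype(float)
    return g
m=np.array([[382,196.2],[384,196.3],[386,196.5],[388,196.6],[394,197.6],[401,198.7],[405,199.25],[424,201.6],[428,201.9]])
P=plane(t,m,.08);print(P.round(4))
for sl in(slice(0,5),slice(5,9),slice(0,9)):
    q=P[sl];k=np.polyfit(q[:,1],q[:,0],1);print("x=k*y+b",k,"yaw of -y dir",np.degrees(np.arctan2(-1,-k[0])))
# nozzle grip from both views
u=np.array([np.cos(np.radians(-72)),np.sin(np.radians(-72)),0])
for d,px in((t,[238.95,217.95]),(s,[311.3,236.4])):
    c,v=ray(d,px);v=v[0];n=-v-(-v@u)*u;n/=np.linalg.norm(n)
    z=.05+.85*.011*n[2];Pp=c+v*(z-c[2])/v[2];print("G",(Pp-.85*.011*n).round(4))
# scene: mouth ellipse centre
px=(np.array([[358,425]])+.5)/8-.5+[180,110]
print("mouth scene @.08",plane(s,px,.08))
# mouth left extreme top
px=(np.array([[126,205],[160,205]])+.5)/8-.5+[360,170];print(plane(t,px,.08),plane(t,px,.095))
crop(t,425,130,560,275,5,"pics/t_fill.png");crop(s,205,140,245,175,16,"pics/s_mouth.png");crop(t,368,180,403,215,18,"pics/t_mouth.png")
E
```

```text
[[ 0.5728 -0.0427  0.08  ]
 [ 0.5725 -0.0464  0.08  ]
 [ 0.5721 -0.0502  0.08  ]
 [ 0.5719 -0.0539  0.08  ]
 [ 0.5698 -0.0651  0.08  ]
 [ 0.5676 -0.0781  0.08  ]
 [ 0.5665 -0.0856  0.08  ]
 [ 0.5616 -0.1214  0.08  ]
 [ 0.5609 -0.129   0.08  ]]
x=k*y+b [0.13245434 0.57866522] yaw of -y dir -97.5451548772046
x=k*y+b [0.13308531 0.57793522] yaw of -y dir -97.58068023899844
x=k*y+b [0.14376971 0.57915708] yaw of -y dir -98.18133656654518
G [0.54   0.2231 0.05  ]
G [0.5372 0.2214 0.05  ]
mouth scene @.08 [[ 0.57394067 -0.03422902  0.08      ]]
[[ 0.57482883 -0.03031532  0.08      ]
 [ 0.57471649 -0.03823381  0.08      ]] [[ 0.57273304 -0.02752483  0.095     ]
 [ 0.57262262 -0.03530797  0.095     ]]
```

View pics/t_fill.png

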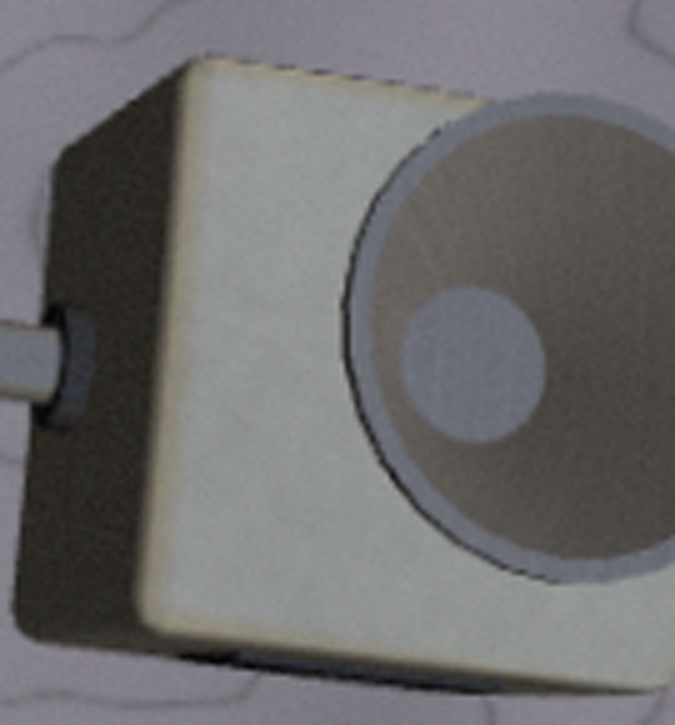

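View pics/s_mouth.png

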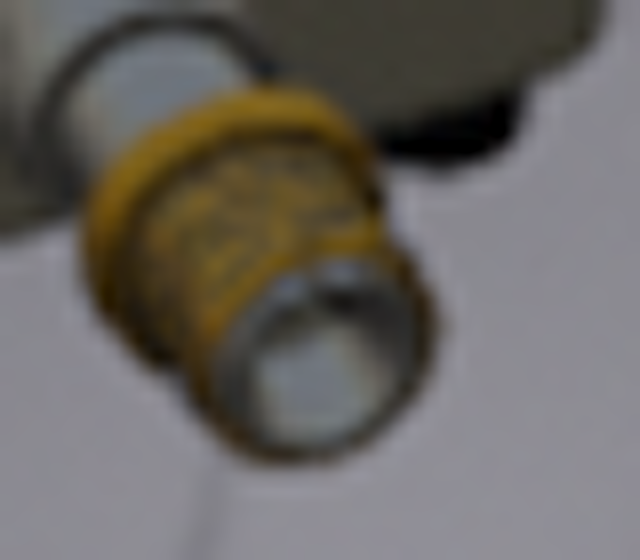

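View pics/t_mouth.png

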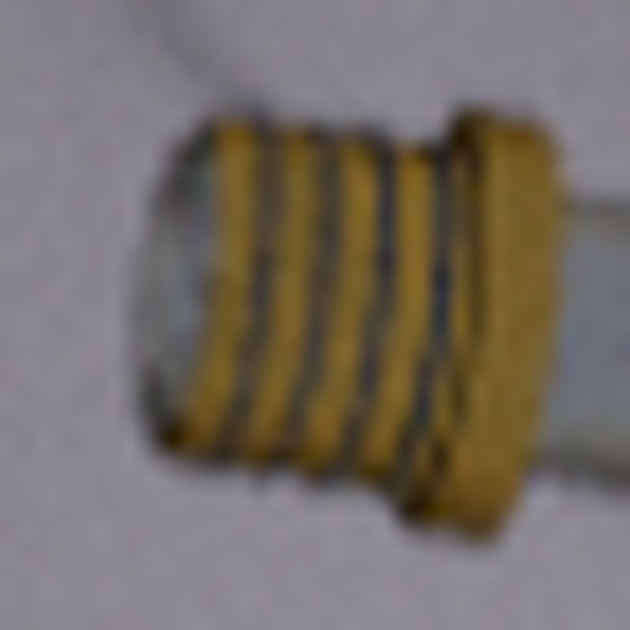

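```bash
python3 - <<'E'
from h import *
t=cam("top0")
o=np.array([425,130]);
f=lambda a:(np.array(a)+.5)/5-.5+o
for pts,z in(([[180,90],[142,610]],.19),([[215,58],[480,98]],.19),([[52,170],[18,610]],.02),([[180,90],[142,610]],.15),([[215,58],[480,98]],.15),([[165,632],[660,690]],.19)):
    a,b=plane(t,f(pts),z);d=b-a;print(z,a.round(3),b.round(3),np.linalg.norm(d),np.degrees(np.arctan2(d[1],d[0])))
E
```

```text
0.19 [ 0.637 -0.157  0.19 ] [ 0.466 -0.134  0.19 ] 0.17307101786923307 172.43693034574275
0.19 [ 0.648 -0.17   0.19 ] [ 0.635 -0.265  0.19 ] 0.09540676673075328 -97.94809783020598
0.02 [ 0.646 -0.165  0.02 ] [ 0.47  -0.143  0.02 ] 0.17685493352282253 172.69613863114168
0.15 [ 0.647 -0.172  0.15 ] [ 0.467 -0.148  0.15 ] 0.18208999424958341 172.43693034574275
0.15 [ 0.659 -0.186  0.15 ] [ 0.645 -0.285  0.15 ] 0.10037854875563515 -97.94809783020595
0.19 [ 0.459 -0.142  0.19 ] [ 0.434 -0.317  0.19 ] 0.1773771046657462 -98.07764821345758
```

```bash
python3 -m inch '[[[1,-1.25,3.75,2.25,0,0,5],[1,-2.5,7.5,4.5,0,0,10],[1,-3.75,11.25,6.75,0,0,15],[1,-5,15,9,0,0,20],[1,-2.4,18.75,9,0,0,24.8],[1,0.25,22.5,9,0,0,29.7],[1,2.9,26.25,9,0,0,34.5],[1,5.5,30,9,0,0,39.4],[1,8.1,33.75,9,0,0,44.2],[1,10.75,37.5,9,0,0,49.1],[1,13.4,41.25,9,0,0,54],[1,16,45,9,0,0,58.8],[1,16,45,9,0,0,58.8]]]' 20
python3 -c "
from rig import env
o=env.observe();print(o['tool_rot'].round(4),o['q'],o['position'],o['ft_force'])"
```

```text
time_s: 1.72
position: [0.3813, -0.0517, 0.321]
tool_rot: [[0.992, -0.001, 0.126], [-0.126, 0.001, 0.992], [-0.001, -1.0, 0.001]]
ft_force: [-0.5, -0.9, 0.4]
grip_width: 0.0855
[[ 9.920e-01 -7.000e-04  1.259e-01]
 [-1.259e-01  7.000e-04  9.920e-01]
 [-8.000e-04 -1.000e+00  6.000e-04]] [-2.55102212e+01  1.27388386e+00  8.63893000e+01  1.86808121e-02
  9.23930280e+01 -1.82748523e+01] [ 0.38131556 -0.05167607  0.32095651] [-0.50037136 -0.93323797  0.43325316]
```

```bash
python3 -m inch '[[[1,4,0.1,0,0,0,0],[1,8,0.2,-2,0,0,0],[1,12,0.3,-5,0,0,0],[1,16,0.4,-8.5,0,0,0],[1,19.1,0.45,-12,0,0,0],[1,19.1,0.45,-12,0,0,0],[1,19.1,0.45,-12,0,0,0]]]'
python3 - <<'E'
from rig import env
from h import *
o=env.observe();print(o['tool_rot'].round(4),o['q'],o['position'],o['ft_force'])
s=snap(env,"scene","1");t=snap(env,"top","1")
cv2.imwrite("pics/both1.png",np.hstack([s["frame"][90:300,60:460],t["frame"][90:300,160:560]])[:,:,::-1])
print(np.degrees(np.arctan2(o['tool_rot'][1,0],o['tool_rot'][0,0])))
E
```

```text
time_s: 2.6
position: [0.5713, -0.05, 0.2021]
tool_rot: [[0.991, 0.0, 0.132], [-0.132, -0.0, 0.991], [0.0, -1.0, -0.0]]
ft_force: [-0.1, -0.3, 0.2]
grip_width: 0.0851
[[ 9.912e-01  4.000e-04  1.323e-01]
 [-1.323e-01 -3.000e-04  9.912e-01]
 [ 5.000e-04 -1.000e+00 -3.000e-04]] [-1.68237008e+01  2.53971460e+01  7.34473267e+01 -1.03400038e-02
  8.11258196e+01 -9.21716922e+00] [ 0.57125412 -0.05002374  0.20208114] [-0.08539289 -0.26065166  0.19877662]
-7.604935531722414
```

View pics/both1.png

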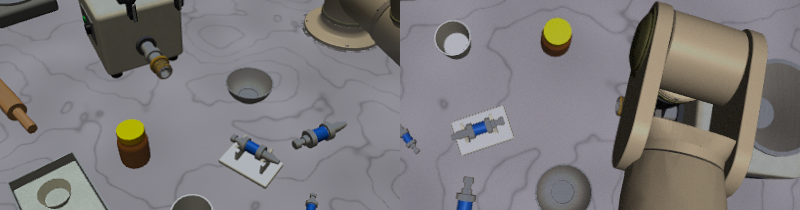

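The scene shows the gripper above the sleeve, and the nozzle and bystanders are undisturbed. Now I descend.

```bash
python3 -m inch '[[[1,0,0,-3,0,0,0],[1,0,0,-6,0,0,0],[1,0,0,-9,0,0,0],[1,0,0,-11.5,0,0,0],[1,0,0,-13.5,0,0,0],[1,0,0,-14.4,0,0,0],[1,0,0,-14.4,0,0,0],[1,0,0,-14.4,0,0,0]]]'
python3 - <<'E'
from rig import env
from h import *
s=snap(env,"scene","2")
crop(s,170,90,300,190,6,"pics/s2.png")
E
```

```text
time_s: 3.7
position: [0.5721, -0.0495, 0.0585]
tool_rot: [[0.991, 0.002, 0.131], [-0.131, -0.001, 0.991], [0.002, -1.0, -0.0]]
ft_force: [-0.2, 0.4, -0.0]
grip_width: 0.0855
```

View pics/s2.png

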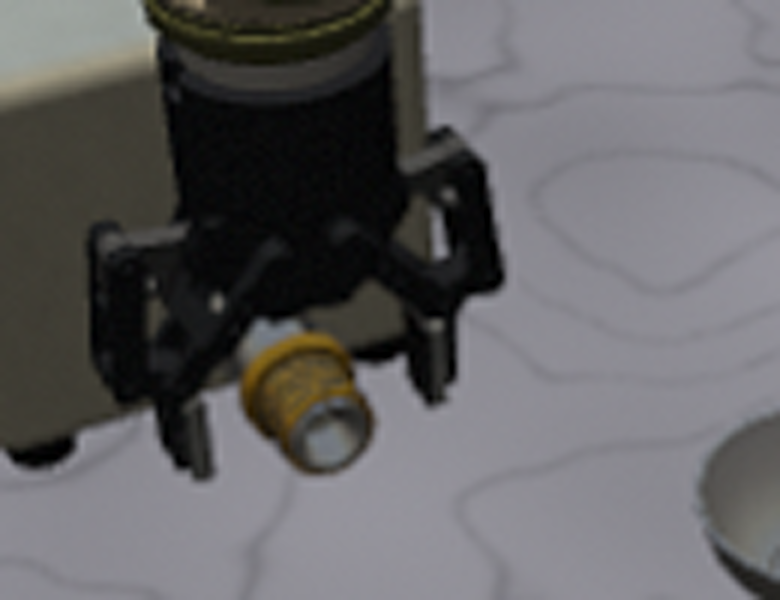

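The open fingers (tips near (205,470) and (435,400)) straddle the sleeve. I close gently.

```bash
python3 -m inch '[[[0,0,0,0,0,0,0],[0,0,0,0,0,0,0],[-0.04,0,0,0,0,0,0],[-0.04,0,0,0,0,0,0]]]' 20; python3 -m inch '[[[-0.3,0,0,0,0,0,0],[-0.3,0,0,0,0,0,0],[-0.3,0,0,0,0,0,0],[-0.3,0,0,0,0,0,0]]]' 20
```

```text
time_s: 4.25
position: [0.5716, -0.0493, 0.0573]
tool_rot: [[0.991, -0.0, 0.131], [-0.131, -0.0, 0.991], [-0.0, -1.0, -0.0]]
ft_force: [0.3, 0.3, -1.1]
grip_width: 0.041
time_s: 4.75
position: [0.5713, -0.0492, 0.0575]
tool_rot: [[0.991, -0.001, 0.131], [-0.131, 0.0, 0.991], [-0.001, -1.0, 0.0]]
ft_force: [-4.1, 0.8, 5.7]
grip_width: 0.0361
```

```bash
python3 -m inch '[[[-0.3,-0.04,0,0,0,0,0],[-0.3,-0.04,0,0,0,0,0],[-0.3,-0.04,0,0,0,0,0]]]' 20; python3 -m inch '[[[-0.3,-0.03,-0.2,0,0,0,0],[-0.3,-0.05,-0.4,0,0,0,0],[-0.3,-0.08,-0.6,0,0,0,0],[-0.3,-0.1,-0.75,0,0,0,0],[-0.3,-0.12,-0.9,0,0,0,0],[-0.3,-0.12,-0.9,0,0,0,0]]]' 20
python3 - <<'E'
from rig import env
from h import *
s=snap(env,"scene","3")
crop(s,170,90,300,190,6,"pics/s3.png")
E
```

```text
time_s: 5.12
position: [0.5713, -0.0492, 0.0574]
tool_rot: [[0.991, 0.0, 0.131], [-0.131, 0.0, 0.991], [0.0, -1.0, 0.0]]
ft_force: [-3.4, 0.9, 5.3]
grip_width: 0.0357
time_s: 5.88
position: [0.57, -0.0575, 0.0574]
tool_rot: [[0.991, 0.0, 0.131], [-0.131, 0.001, 0.991], [-0.0, -1.0, 0.001]]
ft_force: [-3.0, 4.0, 5.6]
grip_width: 0.0355
```

View pics/s3.png

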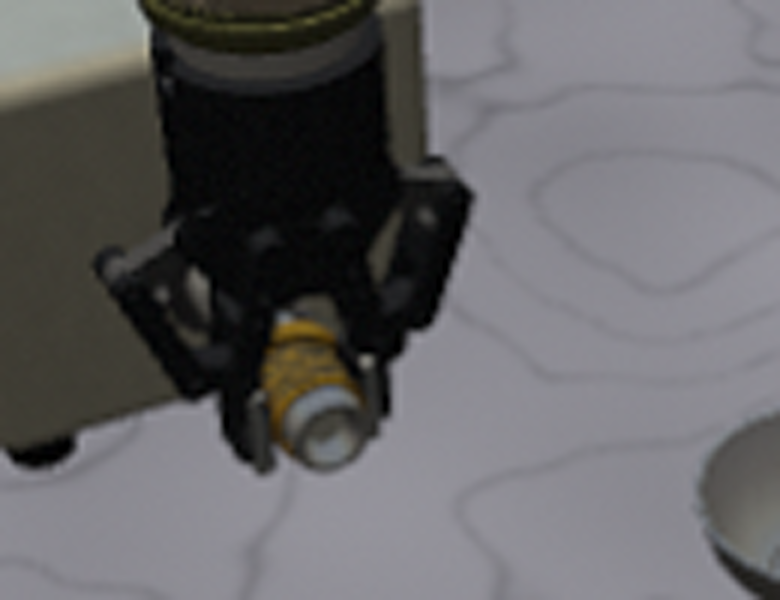

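The sleeve follows the fingers: a wide steel mouth shows at (325,425). I pull on to the catch in small steps.

```bash
python3 -m inch '[[[-0.3,-0.01,-0.1,0,0,0,0],[-0.3,-0.03,-0.2,0,0,0,0],[-0.3,-0.03,-0.2,0,0,0,0],[-0.3,-0.03,-0.2,0,0,0,0]]]' 20;  python3 -m inch '[[[-0.3,-0.01,-0.05,0,0,0,0],[-0.3,-0.01,-0.05,0,0,0,0],[-0.3,-0.01,-0.05,0,0,0,0]]]' 20
```

```text
time_s: 6.42
position: [0.5698, -0.0593, 0.0574]
tool_rot: [[0.991, 0.0, 0.131], [-0.131, 0.001, 0.991], [-0.0, -1.0, 0.001]]
ft_force: [-2.8, 5.5, 6.6]
grip_width: 0.0357
time_s: 6.8
position: [0.5697, -0.0598, 0.0574]
tool_rot: [[0.991, 0.0, 0.131], [-0.131, 0.002, 0.991], [0.0, -1.0, 0.002]]
ft_force: [-3.0, 6.8, 4.8]
grip_width: 0.0355
```

```bash
python3 -m inch '[[[-0.3,0,-0.04,0,0,0,0],[-0.3,-0.01,-0.08,0,0,0,0],[-0.3,-0.01,-0.08,0,0,0,0],[-0.3,-0.01,-0.08,0,0,0,0]]]' 20
```

```text
time_s: 7.3
position: [0.5696, -0.0605, 0.0574]
tool_rot: [[0.991, 0.0, 0.131], [-0.131, 0.002, 0.991], [-0.0, -1.0, 0.002]]
ft_force: [-2.5, 6.0, 5.7]
grip_width: 0.0361
```

```bash
python3 -m inch '[[[-0.3,0.05,0.4,0,0,0,0],[-0.3,0.06,0.5,0,0,0,0],[-0.3,0.06,0.5,0,0,0,0]]]' 20; python3 -m inch '[[[0.1,0,0,0,0,0,0],[0.4,0,0,0,0,0,0],[1,0,0,0,0,0,0],[1,0,0,0,0,0,0],[1,0,0,0,0,0,0]]]' 20
python3 - <<'E'
from rig import env
from h import *
s=snap(env,"scene","4")
crop(s,190,120,260,180,10,"pics/s4.png")
E
```

```text
time_s: 7.68
position: [0.5702, -0.0563, 0.0574]
tool_rot: [[0.991, 0.0, 0.131], [-0.131, 0.0, 0.991], [0.0, -1.0, 0.0]]
ft_force: [-3.4, 3.0, 5.8]
grip_width: 0.0358
time_s: 8.3
position: [0.5701, -0.0566, 0.0573]
tool_rot: [[0.991, 0.0, 0.131], [-0.131, -0.0, 0.991], [0.0, -1.0, -0.0]]
ft_force: [0.4, -0.3, -0.6]
grip_width: 0.0851
```

View pics/s4.png

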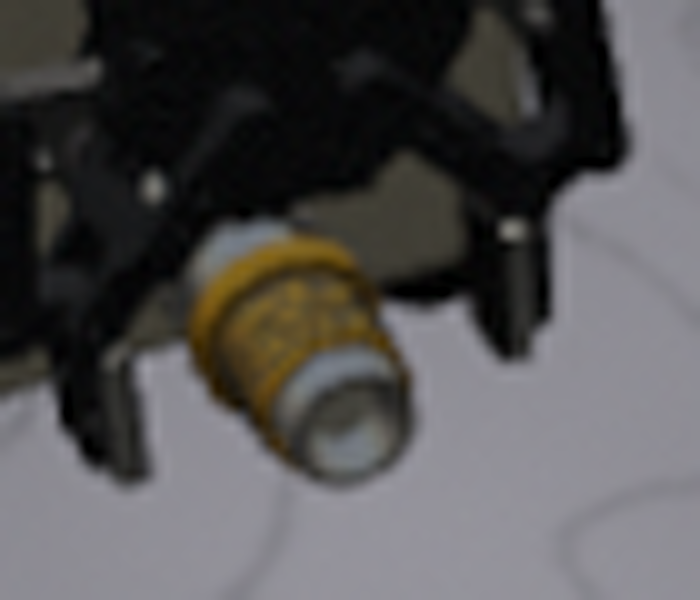

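The sleeve has caught: the steel mouth stands about 8 mm proud of the brass at (350,410), and the white collar shows in the bore. Next I lift and go above the nozzle.

```bash
python3 -m inch '[[[1,0,0,3,0,0,0],[1,0,0,6.5,0,0,0],[1,0,0,10,0,0,0],[1,0,0,13.5,0,0,0],[1,-0.5,4,14,0,0,4],[1,-1,8,14,0,0,8],[1,-1.5,12,14,0,0,12],[1,-2,16,14,0,0,16],[1,-2.4,20,14,0,0,20],[1,-2.7,24,14,0,0,24],[1,-2.99,27.92,14,0,0,25.6],[1,-2.99,27.92,14,0,0,25.6],[1,-2.99,27.92,14,0,0,25.6]]]' 20
python3 - <<'E'
from rig import env
from h import *
o=env.observe();print(o['tool_rot'].round(4),o['position'])
s=snap(env,"scene","5");t=snap(env,"top","5")
crop(s,200,135,250,175,14,"pics/s5.png");crop(s,260,170,370,280,5,"pics/s5n.png")
E
```

```text
time_s: 9.98
position: [0.5402, 0.2222, 0.1972]
tool_rot: [[0.951, -0.0, -0.31], [0.31, -0.0, 0.951], [-0.0, -1.0, -0.0]]
ft_force: [0.4, 0.4, -0.2]
grip_width: 0.0856
[[ 9.508e-01 -2.000e-04 -3.097e-01]
 [ 3.097e-01 -3.000e-04  9.508e-01]
 [-3.000e-04 -1.000e+00 -3.000e-04]] [0.54024166 0.22219715 0.19723622]
```

View pics/s5.png

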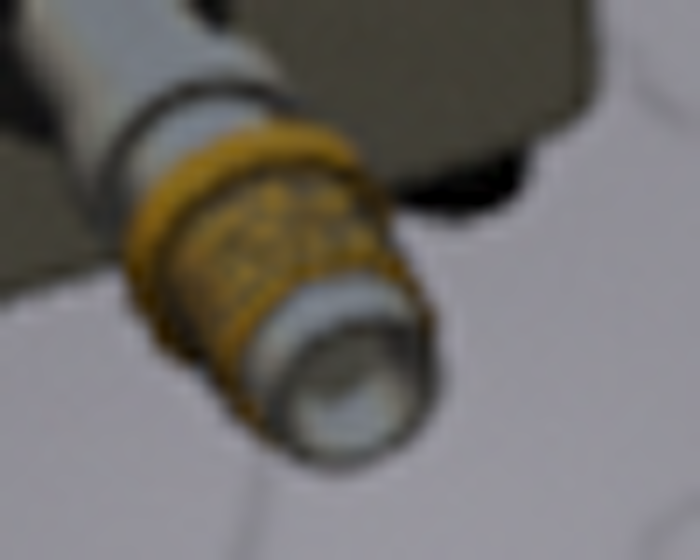

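View pics/s5n.png

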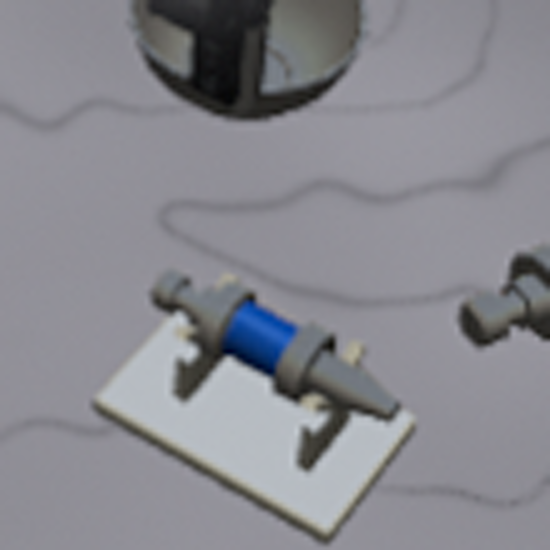

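The mouth ring is clear in the scene at about px (224.8,162.6), and the nozzle is untouched in its rest with its band at about (312,237). I descend over the grip.

```bash
python3 -m inch '[[[1,0,0,-4,0,0,0],[1,0,0,-8,0,0,0],[1,0,0,-11,0,0,0],[1,0,0,-13.5,0,0,0],[1,0,0,-15.5,0,0,0],[1,0,0,-16.7,0,0,0],[1,0,0,-16.7,0,0,0],[0,0,0,-16.7,0,0,0],[-0.1,0,0,-16.7,0,0,0],[-0.1,0,0,-16.7,0,0,0],[-0.1,0,0,-16.7,0,0,0]]]' 20
python3 - <<'E'
from rig import env
from h import *
s=snap(env,"scene","6");t=snap(env,"top","6")
crop(s,260,170,370,280,7,"pics/s6n.png")
M=proj(s,[[.5732,-.0342,.08]]);print(M,plane(s,[[224.75,162.6]],.08))
E
```

```text
time_s: 11.45
position: [0.5403, 0.2227, 0.0305]
tool_rot: [[0.951, 0.0, -0.31], [0.31, 0.0, 0.951], [0.0, -1.0, -0.0]]
ft_force: [-0.2, -0.6, 0.8]
grip_width: 0.0386
[[224.61202319 162.56745021]] [[ 0.57301576 -0.03392964  0.08      ]]
```

View pics/s6n.png

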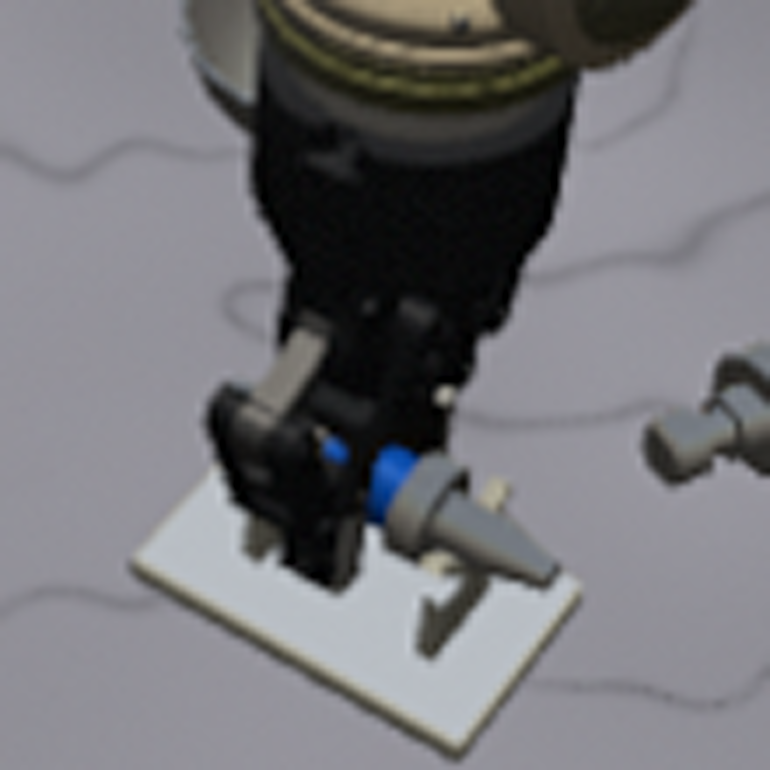

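The fingers (tip near (335,585) in the crop) straddle the grip, and the projected mouth agrees to 0.3 px. I close lightly first.

```bash
python3 -m inch '[[[-0.3,0,0,0,0,0,0],[-0.5,0,0,0,0,0,0],[-0.65,0,0,0,0,0,0],[-0.65,0,0,0,0,0,0],[-0.65,0,0,0,0,0,0]]]' 20
```

```text
time_s: 12.18
position: [0.5397, 0.2225, 0.0302]
tool_rot: [[0.951, -0.001, -0.31], [0.31, -0.0, 0.951], [-0.001, -1.0, 0.0]]
ft_force: [-5.1, -1.7, 3.0]
grip_width: 0.0215
```

Opening is 21.5 mm, so the pads are on the grip and not on a flange. I ease sideways, firm the grip, and lift.

```bash
python3 -m inch '[[[-0.65,-0.05,-0.02,0,0,0,0],[-0.65,-0.05,-0.02,0,0,0,0]]]' 20; python3 -m inch '[[[-1,0,0,0,0,0,0],[-1,0,0,0,0,0,0],[-1,0,0,0,0,0,0]]]' 60;  python3 -m inch '[[[-1,0,0,0.3,0,0,0],[-1,0,0,1,0,0,0],[-1,0,0,3,0,0,0],[-1,0,0,6,0,0,0],[-1,0,0,9,0,0,0],[-1,0,0,9,0,0,0],[-1,0,0,9,0,0,0]]]' 60
python3 - <<'E'
from rig import env
from h import *
s=snap(env,"scene","7");t=snap(env,"top","7")
crop(s,260,150,370,260,7,"pics/s7n.png")
E
```

```text
time_s: 12.42
position: [0.5396, 0.2224, 0.0303]
tool_rot: [[0.951, -0.0, -0.31], [0.31, 0.0, 0.951], [-0.0, -1.0, 0.0]]
ft_force: [-3.7, -0.1, 1.9]
grip_width: 0.0216
time_s: 12.8
position: [0.5399, 0.2225, 0.0305]
tool_rot: [[0.951, 0.0, -0.31], [0.31, 0.0, 0.951], [0.0, -1.0, -0.0]]
ft_force: [-4.3, -0.6, 5.3]
grip_width: 0.0201
time_s: 13.68
position: [0.5393, 0.2223, 0.1193]
tool_rot: [[0.951, -0.001, -0.31], [0.31, -0.0, 0.951], [-0.001, -1.0, 0.0]]
ft_force: [-0.2, 0.1, -1.7]
grip_width: 0.0204
```

View pics/s7n.png

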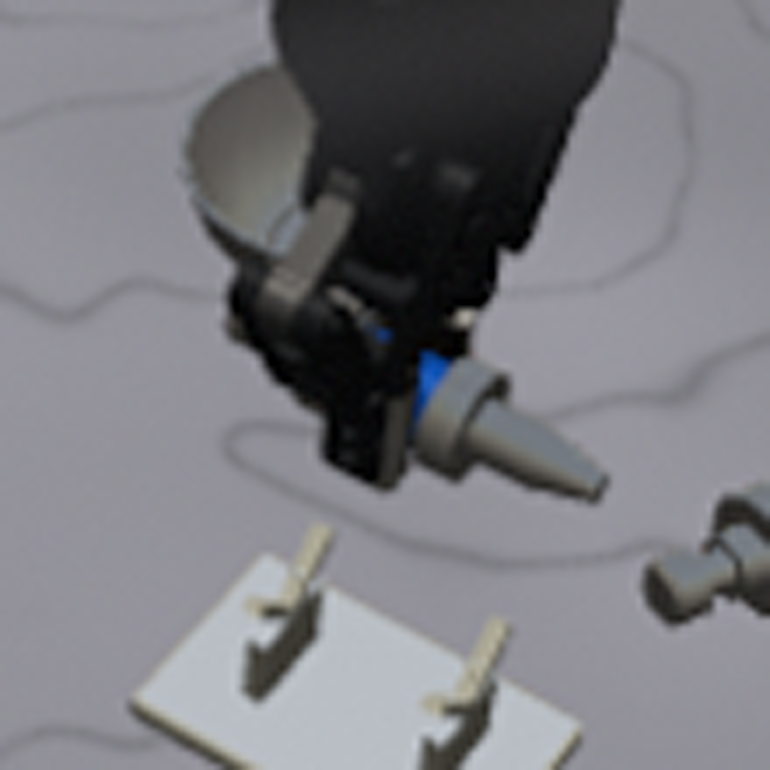

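The nozzle is lifted clear and hangs level in the fingers, and the rest is empty. I move to a stand-off on the coupler axis.

```bash
python3 -m inch '[[[-1,0.3,-2,0,0,0,-3],[-1,1,-5.5,0,0,0,-8],[-1,1.8,-9,0,0,0,-13],[-1,2.6,-12.5,0,0,0,-18],[-1,3.4,-16,0,0,0,-22],[-1,4,-18.5,-1,0,0,-25],[-1,4.17,-19.44,-2.5,0,0,-25.6],[-1,4.17,-19.44,-4.5,0,0,-25.6],[-1,4.17,-19.44,-6,0,0,-25.6],[-1,4.17,-19.44,-6,0,0,-25.6],[-1,4.17,-19.44,-6,0,0,-25.6]]]' 60
python3 - <<'E'
from rig import env
from h import *
o=env.observe();p=o['position'];print(p,o['tool_rot'].round(4),"lat",p[0]*.9912-p[1]*.1323)
s=snap(env,"scene","8");t=snap(env,"top","8")
crop(s,200,130,290,220,8,"pics/s8.png");crop(t,310,160,410,240,7,"pics/t8.png")
E
```

```text
time_s: 15.15
position: [0.5817, 0.0282, 0.0607]
tool_rot: [[0.991, 0.001, 0.131], [-0.131, -0.0, 0.991], [0.001, -1.0, -0.0]]
ft_force: [0.2, -0.3, -1.5]
grip_width: 0.02
[0.5817056  0.02823527 0.06074712] [[ 9.914e-01  8.000e-04  1.309e-01]
 [-1.309e-01 -1.000e-04  9.914e-01]
 [ 8.000e-04 -1.000e+00 -0.000e+00]] lat 0.5728510679397538
```

View pics/s8.png

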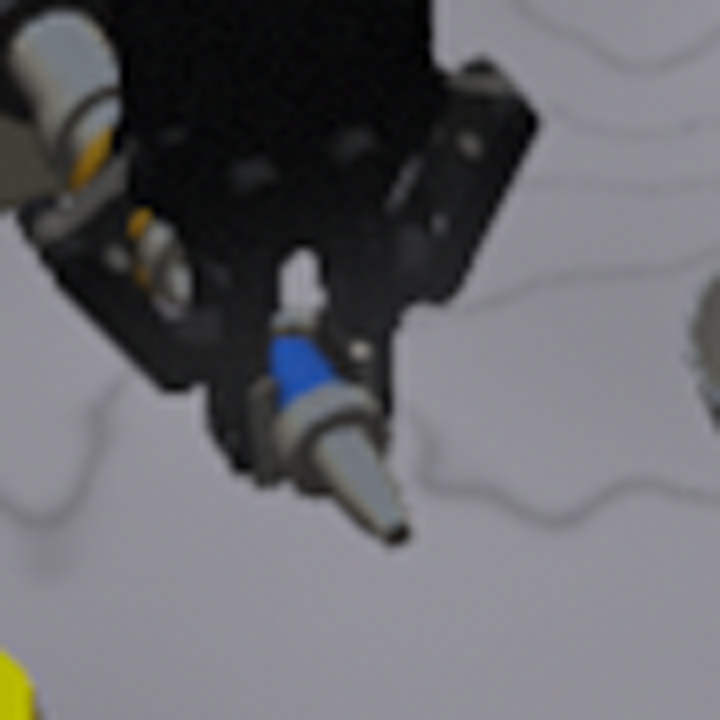

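View pics/t8.png

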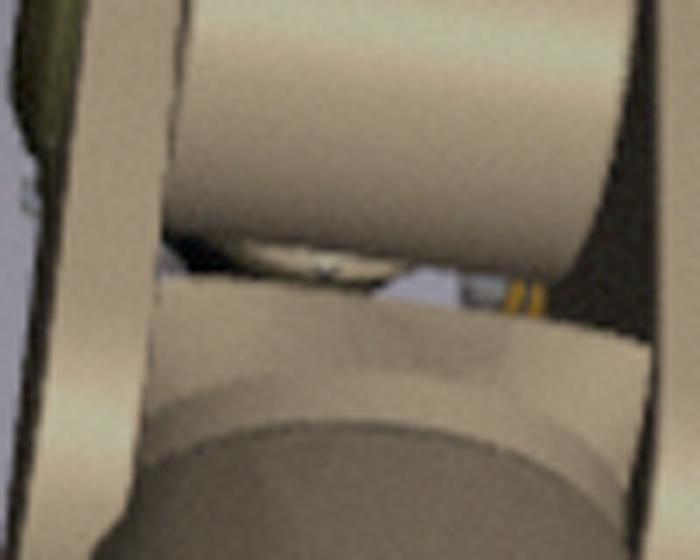

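```bash
python3 - <<'E'
from h import *
s=cam("scene8")
a=np.array([-.1323,-.9912,0]);G=np.array([.5817,.0282,.08])
for k in(-57,-23,-18,-13,0,13):print(k,((proj(s,[G+a*k/1000])-[200,130]+.5)*8-.5).round(0))
E
```

```text
-57 [[396. 535.]]
-23 [[337. 453.]]
-18 [[328. 442.]]
-13 [[320. 430.]]
0 [[298. 400.]]
13 [[277. 371.]]
```

The nozzle's outlet end shows at (394,535) in the crop, against (396,535) predicted for a level nozzle on the axis. Alignment and axial position are good, so I advance to just inside the mouth.

```bash
python3 -m inch '[[[-1,-0.04,-0.3,0,0,0,0],[-1,-0.08,-0.6,0,0,0,0],[-1,-0.12,-0.9,0,0,0,0],[-1,-0.16,-1.2,0,0,0,0],[-1,-0.18,-1.4,0,0,0,0],[-1,-0.21,-1.6,0,0,0,0],[-1,-0.24,-1.8,0,0,0,0],[-1,-0.24,-1.8,0,0,0,0]]]' 60; python3 -m inch '[[[-1,-0.03,-0.2,0,0,0,0],[-1,-0.05,-0.4,0,0,0,0],[-1,-0.05,-0.4,0,0,0,0]]]' 60;  python3 -c "
from rig import env
o=env.observe();p=o['position'];print(p,p[0]*.9912-p[1]*.1323,o['ft_force'],o['wrist_torque'])"
```

```text
time_s: 16.25
position: [0.579, 0.0099, 0.0603]
tool_rot: [[0.991, 0.0, 0.132], [-0.132, 0.0, 0.991], [0.0, -1.0, 0.0]]
ft_force: [-0.8, 1.7, -2.1]
grip_width: 0.0201
time_s: 16.62
position: [0.5786, 0.0059, 0.0604]
tool_rot: [[0.991, 0.0, 0.132], [-0.132, -0.0, 0.991], [0.0, -1.0, -0.0]]
ft_force: [0.2, 0.0, -2.2]
grip_width: 0.0202
[0.57855878 0.00587422 0.06035713] 0.5726903043818261 [ 0.22048585  0.0025681  -2.19590414] [-0.0339246  -0.03003169  0.04375309]
```

```bash
python3 -m inch '[[[-1,-0.02,-0.15,0,0,0,0],[-1,-0.04,-0.3,0,0,0,0],[-1,-0.06,-0.45,0,0,0,0],[-1,-0.08,-0.6,0,0,0,0],[-1,-0.08,-0.6,0,0,0,0]]]' 60; python3 -m inch '[[[-1,-0.02,-0.15,0,0,0,0],[-1,-0.04,-0.3,0,0,0,0],[-1,-0.05,-0.4,0,0,0,0],[-1,-0.05,-0.4,0,0,0,0]]]' 60;  python3 -c "
from rig import env
o=env.observe();p=o['position'];print(p,p[0]*.9912-p[1]*.1323,o['ft_force'],o['wrist_torque'])"
```

```text
time_s: 17.25
position: [0.5777, -0.0003, 0.0603]
tool_rot: [[0.991, -0.0, 0.132], [-0.132, -0.0, 0.991], [-0.0, -1.0, -0.0]]
ft_force: [0.1, 1.4, -2.1]
grip_width: 0.0203
time_s: 17.75
position: [0.5772, -0.0041, 0.0603]
tool_rot: [[0.991, -0.0, 0.131], [-0.131, -0.0, 0.991], [-0.0, -1.0, -0.0]]
ft_force: [0.2, 2.9, -1.5]
grip_width: 0.0197
[ 0.57721193 -0.00405909  0.06031145] 0.5726694798878592 [ 0.2092934   2.88133333 -1.45695978] [ 0.51788733 -0.06847547 -0.01407994]
```

```bash
python3 -m inch '[[[-1,-0.02,-0.12,0,0,0,0],[-1,-0.03,-0.24,0,0,0,0],[-1,-0.05,-0.36,0,0,0,0],[-1,-0.06,-0.45,0,0,0,0],[-1,-0.06,-0.45,0,0,0,0]]]' 60; python3 -m inch '[[[-1,-0.01,-0.1,0,0,0,0],[-1,-0.03,-0.2,0,0,0,0],[-1,-0.03,-0.2,0,0,0,0]]]' 60;  python3 -c "
from rig import env
o=env.observe();p=o['position'];print(p,p[0]*.9912-p[1]*.1323,o['ft_force'],o['wrist_torque'])"
```

```text
time_s: 18.38
position: [0.5766, -0.0086, 0.0603]
tool_rot: [[0.991, -0.0, 0.131], [-0.131, -0.0, 0.991], [-0.0, -1.0, -0.0]]
ft_force: [0.2, 5.1, -0.9]
grip_width: 0.0206
time_s: 18.75
position: [0.5762, -0.0106, 0.0603]
tool_rot: [[0.991, -0.0, 0.132], [-0.132, -0.0, 0.991], [-0.0, -1.0, -0.0]]
ft_force: [-0.3, 4.4, -1.8]
grip_width: 0.0203
[ 0.57621837 -0.01059579  0.06028278] 0.5725494711850916 [-0.31330715  4.39157924 -1.77278671] [ 0.65305738 -0.00865701 -0.06193222]
```

```bash
python3 -m inch '[[[-1,-0.01,-0.05,0,0,0,0],[-1,-0.01,-0.1,0,0,0,0],[-1,-0.01,-0.1,0,0,0,0]]]' 60; python3 -m inch '[[[-1,-0.01,-0.05,0,0,0,0],[-1,-0.01,-0.05,0,0,0,0]]]' 60;  python3 - <<'E'
from rig import env
from h import *
o=env.observe();p=o['position'];print(p,p[0]*.9912-p[1]*.1323,o['ft_force'],o['wrist_torque'])
s=snap(env,"scene","9");crop(s,190,110,270,190,8,"pics/s9.png")
a=np.array([-.1323,-.9912,0]);G=np.array([p[0],p[1],.08])
for k in(-57,-23,-18,-13,0,13):print(k,((proj(s,[G+a*k/1000])-[190,110]+.5)*8-.5).round(0))
E
```

```text
time_s: 19.12
position: [0.5761, -0.0115, 0.0603]
tool_rot: [[0.991, -0.0, 0.131], [-0.131, 0.0, 0.991], [-0.0, -1.0, 0.0]]
ft_force: [-0.4, 5.4, -1.5]
grip_width: 0.0201
time_s: 19.38
position: [0.5761, -0.0116, 0.0603]
tool_rot: [[0.991, -0.0, 0.131], [-0.131, 0.001, 0.991], [-0.0, -1.0, 0.001]]
ft_force: [-0.9, 6.2, -1.8]
grip_width: 0.0204
[ 0.57612894 -0.0116132   0.06029772] 0.5725954306584945 [-0.94843826  6.17669934 -1.84680238] [ 0.96473577  0.02260521 -0.11163018]
-57 [[407. 598.]]
-23 [[351. 522.]]
-18 [[344. 511.]]
-13 [[336. 500.]]
0 [[315. 472.]]
13 [[295. 444.]]
```

View pics/s9.png

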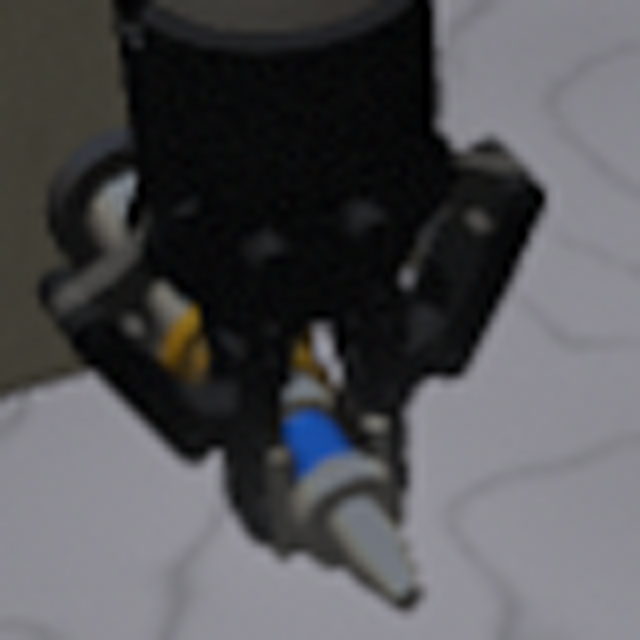

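The nozzle stays level, with its outlet end at (407,600) in the crop against (407,598) predicted. The brass sleeve is still back at about (305,350). I continue in half-millimetre steps.

```bash
python3 -m inch '[[[-1,0,0,0,0,0,0],[-1,0,0,0,0,0,0],[-1,0,-0.05,0,0,0,0],[-1,0,-0.05,0,0,0,0],[-1,0,-0.05,0,0,0,0]]]' 60; python3 -m inch '[[[-1,-0.01,-0.05,0,0,0,0],[-1,-0.01,-0.05,0,0,0,0],[-1,-0.01,-0.05,0,0,0,0]]]' 60;  python3 -c "
from rig import env
o=env.observe();p=o['position'];print(p,p[0]*.9912-p[1]*.1323,o['ft_force'],o['wrist_torque'])"
```

```text
time_s: 20.05
position: [0.5761, -0.0116, 0.0603]
tool_rot: [[0.991, 0.0, 0.131], [-0.131, 0.001, 0.991], [-0.0, -1.0, 0.001]]
ft_force: [-0.4, 9.0, -1.9]
grip_width: 0.0202
time_s: 20.42
position: [0.5761, -0.0117, 0.0603]
tool_rot: [[0.991, 0.0, 0.131], [-0.131, 0.002, 0.991], [0.0, -1.0, 0.002]]
ft_force: [1.5, 11.3, -1.8]
grip_width: 0.0203
[ 0.57612801 -0.01166953  0.06031461] 0.572601965222886 [ 1.47840836 11.30687025 -1.78873355] [ 1.67720603 -0.12627624 -0.1165099 ]
```

```bash
python3 - <<'E'
from rig import env
from h import *
s=snap(env,"scene","10");crop(s,205,140,245,185,16,"pics/s10.png")
a=np.array([-.1323,-.9912,0]);M=np.array([.5732,-.0342,.08])
for k in(-22,0,2,8,28,36,34,42):print(k,((proj(s,[M+a*k/1000])-[205,140]+.5)*16-.5).round(0))
t=snap(env,"top","10");cv2.imwrite("pics/t10.png",cv2.resize(t["frame"][150:250,300:440,::-1],None,fx=5,fy=5,interpolation=cv2.INTER_CUBIC))
E
```

```text
-22 [[388. 461.]]
0 [[321. 369.]]
2 [[315. 360.]]
8 [[298. 336.]]
28 [[239. 255.]]
36 [[216. 224.]]
34 [[222. 232.]]
42 [[199. 201.]]
```

View pics/s10.png

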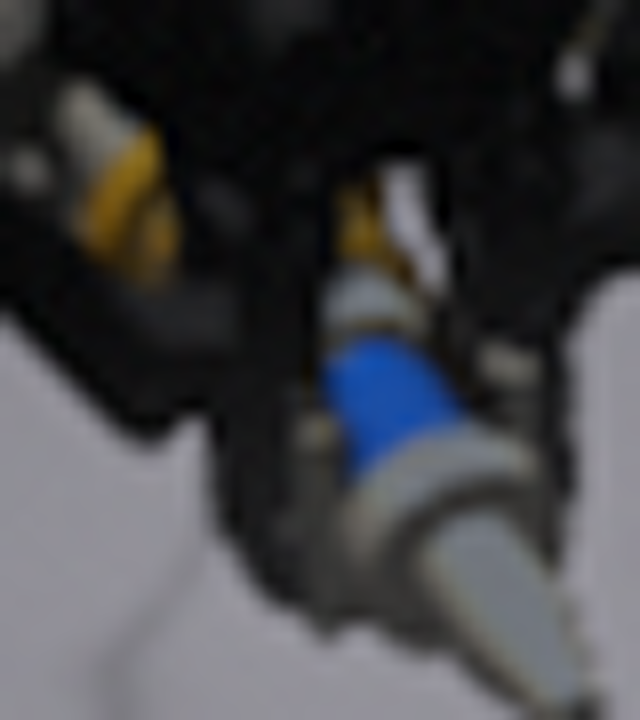

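View pics/t10.png

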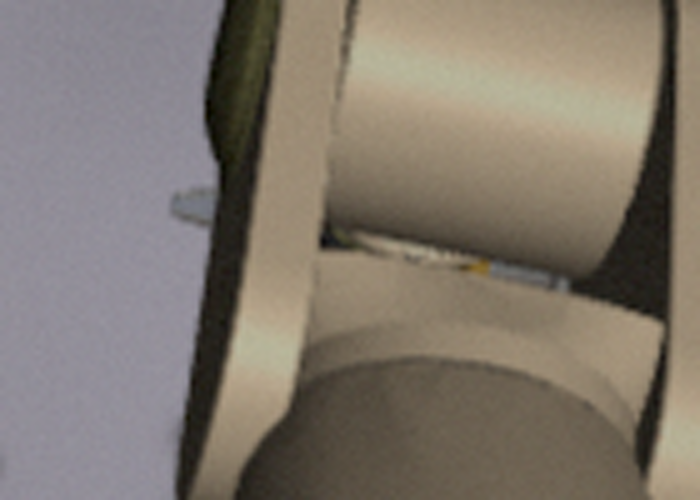

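Compared with the earlier views, the brass flange (rear edge at about (155,130) here, (398,203) in top) is back where it stood when forward. So the sleeve has sprung forward with the shoulder stopped at the mouth. I relieve the pressure and try a slight tug.

```bash
python3 -m inch '[[[-1,0.01,0.06,0,0,0,0],[-1,0.02,0.12,0,0,0,0],[-1,0.02,0.12,0,0,0,0],[-1,0.02,0.12,0,0,0,0]]]' 60; python3 -m inch '[[[-1,0.01,0.05,0,0,0,0],[-1,0.01,0.1,0,0,0,0],[-1,0.01,0.1,0,0,0,0],[-1,0.01,0.1,0,0,0,0]]]' 60;  python3 -c "
from rig import env
o=env.observe();p=o['position'];print(p,p[0]*.9912-p[1]*.1323,o['ft_force'],o['wrist_torque'])"
```

```text
time_s: 21.02
position: [0.5761, -0.0116, 0.0603]
tool_rot: [[0.991, -0.0, 0.131], [-0.131, 0.0, 0.991], [-0.0, -1.0, 0.0]]
ft_force: [-0.2, 6.4, -1.2]
grip_width: 0.0201
time_s: 21.52
position: [0.5763, -0.0108, 0.0603]
tool_rot: [[0.991, -0.0, 0.131], [-0.131, 0.0, 0.991], [-0.0, -1.0, 0.0]]
ft_force: [-0.4, 4.4, -2.1]
grip_width: 0.0202
[ 0.57628616 -0.0107899   0.06028081] 0.5726423440915136 [-0.37804277  4.36120909 -2.08051639] [ 0.69891714  0.1461181  -0.09848796]
```

```bash
python3 -m inch '[[[-1,0.01,0.05,0,0,0,0],[-1,0.01,0.1,0,0,0,0],[-1,0.01,0.1,0,0,0,0],[-1,0.01,0.1,0,0,0,0]]]' 60;  python3 -c "
from rig import env
o=env.observe();p=o['position'];print(p,p[0]*.9912-p[1]*.1323,o['ft_force'],o['wrist_torque'])"
```

```text
time_s: 22.02
position: [0.5764, -0.0101, 0.0603]
tool_rot: [[0.991, -0.0, 0.132], [-0.132, -0.0, 0.991], [-0.0, -1.0, -0.0]]
ft_force: [-2.1, -0.4, -1.9]
grip_width: 0.0206
[ 0.57641286 -0.01014983  0.06032575] 0.5726832448063931 [-2.07133609 -0.41114556 -1.9193051 ] [-0.01300688  0.36495252 -0.10523056]
```

```bash
python3 -m inch '[[[-1,-0.01,-0.06,0,0,0,0],[-1,-0.01,-0.06,0,0,0,0]]]' 20; python3 -m inch '[[[-0.4,0,0,0,0,0,0],[0,0,0,0,0,0,0],[0.5,0,0,0,0,0,0],[1,0,0,0,0,0,0],[1,0,0,0,0,0,0],[1,0,0,0,0,0,0]]]' 20
python3 - <<'E'
from rig import env
from h import *
s=snap(env,"scene","11");crop(s,190,110,270,190,8,"pics/s11.png");print(env.observe()['ft_force'])
E
```

```text
time_s: 22.28
position: [0.5764, -0.0103, 0.0603]
tool_rot: [[0.991, 0.0, 0.131], [-0.131, 0.0, 0.991], [0.0, -1.0, 0.0]]
ft_force: [-2.3, 1.6, -1.5]
grip_width: 0.0202
time_s: 23.02
position: [0.5764, -0.0104, 0.0603]
tool_rot: [[0.991, 0.0, 0.131], [-0.131, -0.0, 0.991], [0.0, -1.0, -0.0]]
ft_force: [0.2, -0.2, -0.0]
grip_width: 0.0851
[-0.81894148 -0.15767392  0.26626376]
```

View pics/s11.png

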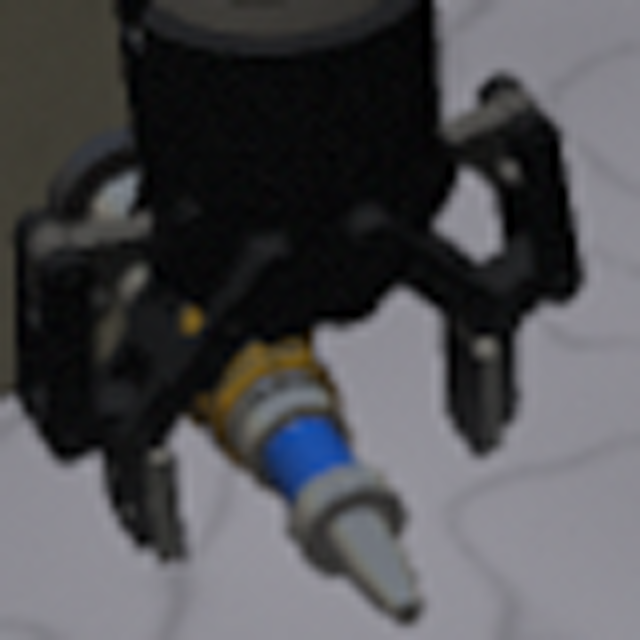

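The nozzle is held by the coupler alone. The brass lies directly behind its front flange at (270,385) and the open fingers are clear. I lift away and check.

```bash
python3 -m inch '[[[1,0,0,2,0,0,0],[1,0,0,5,0,0,0],[1,0,0,9,0,0,0],[1,0,0,13,0,0,0],[1,0,0,17,0,0,0],[1,-3,2,19,0,0,0],[1,-7,4,19,0,0,0],[1,-11,6,19,0,0,0],[1,-15,8,19,0,0,0],[1,-19,10,19,0,0,0],[1,-21,12,19,0,0,0],[1,-21,12,19,0,0,0],[1,-21,12,19,0,0,0]]]' 20
python3 - <<'E'
from rig import env
from h import *
s=snap(env,"scene","12");t=snap(env,"top","12")
a=cv2.resize(s["frame"][125:195,190:260],None,fx=5,fy=5,interpolation=cv2.INTER_CUBIC);b=cv2.resize(t["frame"][165:235,350:420],None,fx=5,fy=5,interpolation=cv2.INTER_CUBIC)
cv2.imwrite("pics/c12.png",np.hstack([a,b])[:,:,::-1]);cv2.imwrite("pics/f12.png",np.hstack([s["frame"],t["frame"]])[::,::,::-1][:, :, :][::1])
cv2.imwrite("pics/f12.png",cv2.resize(np.hstack([s["frame"],t["frame"]])[:,:,::-1],(800,300)))
A=np.array([-.1323,-.9912,0]);M=np.array([.5732,-.0342,.08])
for k in(-79,-45,-22,-9,0,2,28,36):print(k,((proj(s,[M+A*k/1000])-[190,125]+.5)*5-.5).round(0),((proj(t,[M+A*k/1000])-[350,165]+.5)*5-.5).round(0)+[350,0])
E
```

```text
time_s: 24.7
position: [0.3669, 0.1093, 0.2504]
tool_rot: [[0.991, 0.001, 0.131], [-0.131, -0.0, 0.991], [0.001, -1.0, -0.0]]
ft_force: [-0.5, -0.8, 0.1]
grip_width: 0.0857
-79 [[253. 298.]] [[277. 132.]]
-45 [[219. 250.]] [[368. 143.]]
-22 [[196. 219.]] [[430. 150.]]
-9 [[184. 202.]] [[465. 154.]]
0 [[175. 190.]] [[489. 157.]]
2 [[173. 187.]] [[494. 158.]]
28 [[149. 154.]] [[564. 166.]]
36 [[142. 145.]] [[585. 169.]]
```

View pics/c12.png

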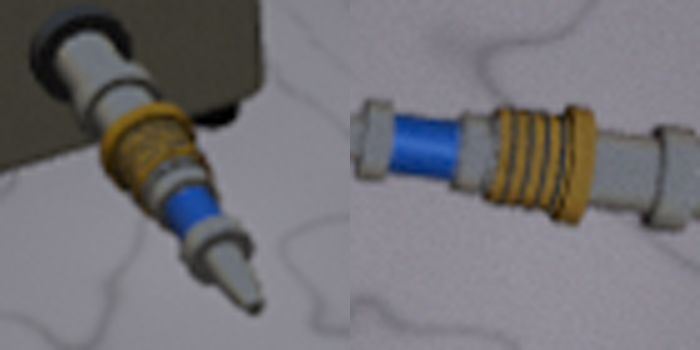

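View pics/f12.png

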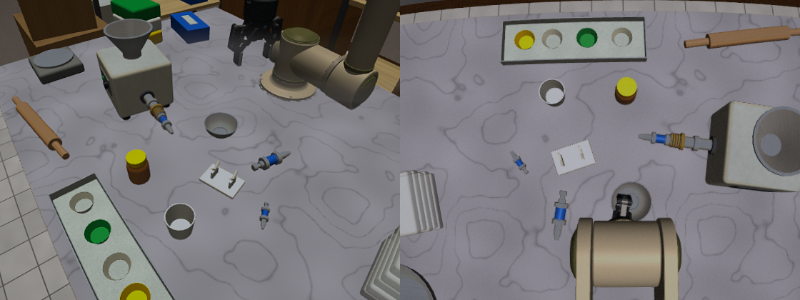

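```bash
python3 - <<'E'
from h import *
for n in("top0","top12"):
    h=cv2.cvtColor(cam(n)["frame"],cv2.COLOR_RGB2HSV);b=cv2.inRange(h,(12,110,60),(30,255,255))
    xs=np.nonzero(b[180:220,365:420])[1]+365; print(n,"brass x",xs.min(),xs.max(),xs.mean())
    y=cv2.inRange(h,(25,180,150),(32,255,255))[95:150,290:345];print(" cap",np.argwhere(y).mean(0))
for n in("scene0","scene5","scene12"):
    h=cv2.cvtColor(cam(n)["frame"],cv2.COLOR_RGB2HSV);b=cv2.inRange(h,(14,140,70),(26,255,255))[130:180,195:245];p=np.argwhere(b);print(n,"brass rows",p[:,0].min()+130,p[:,0].max()+130)
a=cam("scene0")["frame"].astype(int);b=cam("scene12")["frame"].astype(int)
for nm,(x0,y0,x1,y1) in dict(bowl=(284,155,336,195),jar=(172,205,215,260),cup=(225,280,278,338),noise=(300,330,400,400)).items(): print(nm,np.abs(a-b)[y0:y1,x0:x1].mean().round(2))
E
```

```text
top0 brass x 378 398 389.2260273972603
 cap [26.06148282 27.01084991]
top12 brass x 378 398 389.23890784982933
 cap [26.08992806 27.02877698]
scene0 brass rows 145 161
scene5 brass rows 144 160
scene12 brass rows 145 161
bowl 1.43
jar 1.59
cup 1.74
noise 1.93
```

The sleeve is at its original forward position to within 0.02 px. The bowl, jar and cup are unchanged, with image differences at noise level. I hand in.

```bash
python3 -c "
from rig import env
print(env.close_job(), env.observe()['time_s'])"
```

```text
the job is handed in; nothing more can be done
the job is handed in; nothing more can be done
```

The nozzle is fitted to the filler's coupler and locked, and I handed the job in with the arm clear. The robot's clock read 24.7 s after the last move.

- **Sleeve:** I gripped it and pulled it back about 11.4 mm. It caught and stayed back when released.
- **Nozzle:** I took the middle-sized one from its rest and pressed it straight in. The push stayed around 4–6 N until the shoulder stopped. I then pressed on in half-millimetre steps to about 11 N before easing off.
- **Lock check:** after the pressure was eased, the nozzle came back about 1.5 mm. The outward force then dropped from 4.4 N to about 0 N, so the coupler was holding it. I did not tug harder to confirm.
- **Last pictures:** the brass sleeve is at its original forward position (within 0.02 px in the top view) and the nozzle stays in the coupler by itself. The bowl, jar and cup are unchanged to within image noise.

Two readings were less clear-cut:
- The insertion force was lower than the roughly 10 N the description implied.
- The sleeve's snap was seen only in the pictures, not as a separate force event.

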